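# Seat the keyed tension handwheel on a chair mechanism

## Robot

A 6-joint arm with a two-finger parallel gripper is mounted at the origin on the work surface. World frame = base frame: x ahead of the robot, y to its left, z up, the work surface at z = 0. Lengths are in m, angles in degrees, forces in N, time in s.
With the tool pointing down it reaches from about 0.375 to 0.9 m from the base axis. Payload 3.1 kg.
Tool frame: the origin (TCP) lies between the finger pads; the fingertips stand 11 mm ahead of it and the grasp point (between the pads) lies 8 mm behind it; z points along the fingers, y is the direction in which the jaws open and shut (so a half turn about z gives the same grasp; the last joint's range is limited). The gripper opens to 87 mm and grips with 3 to 60 N. Pads are 19 mm wide; open, the fingers measure 117 mm over their backs; the gripper's body (75 mm by 190 mm) begins 51 mm behind the grasp point.
Start: joints at [65.919, 30.224, 82.088, -0, 67.689, -10.227], TCP at [0.15, 0.607, 0.234] pointing down, gripper open.
Joint ranges: [-176.69, 176.69], [-43.24, 126.21], [12.49, 139.97], [-82, 262], [0, 151.66], [-163.58, 163.58]. Speed limits (degrees/s): [159.86, 159.86, 180, 180, 180, 180].

## Interface

Orientations are given as a 3x3 rotation matrix whose columns are the frame's x, y, z axes.
In Python, from rig import bot, vision gives the robot as it stands. The module is installed in compiled form; this text tells all that it offers.
- The arm moves only by the tool jog_arm, never from a script. Its argument "rows" is a list of rows, each an object with "dp": the shift along the tool's x, y, z in mm, a list of three; "turn": the turn, a rotation vector about the tool's x, y, z in degrees, a list of three; "grip": the opening, from 0 (shut) to 1 (fully open). A call has 1 to 10 rows; each row is the pose to reach, as a shift and turn from the pose commanded when the call began, along the tool's axes at that moment; what a row does not reach only later rows make up. A row lasts 1/10 s, in which the tool goes at most 50 mm and 8.59 degrees, less where a joint would pass 70% of its speed; a pose out of reach is approached as far as the arm can. A call with a gripper value outside its range is refused whole. The fingers move at their own pace and stop on an object; the grip force is fixed at half the most. Time passes only in rows, so rows that repeat a pose let the fingers close. It gives the time, the measured TCP pose, the force and the opening at its end, in the units of the state.
- bot.read_state(): the state, without advancing time (a new reading comes with each control period).
- vision.capture(name): name is "scene" or "top" or "wrist"; returns (picture, depth): 400x640x3 uint8, red, green, blue; 400x640 float32, m along the optical axis (not along the pixel's ray), 0 where there is no reading.
- vision.camera_info(name): a dict with "vertical_fov" (degrees; the focal length in pixels is half the picture's height over the tangent of half this angle, whatever the lens; pixels are square), "cx", "cy" (the principal point, pixels), "k1" (the pictures are not rectified: a ray, as slopes to the right and down, at radius r is drawn at 1 + k1 r^2 times it, then the intrinsics apply), "position" and "rotation" of the camera in the world. Camera axes: x right, y down, z forward; pixel columns grow to the right and rows downward; lengths in m; the calibration is good to about 2 mm. A picture is of the moment at which its call begins: read the wrist's pose just before it. camera_info takes no time and is no camera call; for the wrist camera it gives the pose at the moment of the call.
- bot.hand_in(): hands the job in, once; it reports no verdict.
The state is a dict: "time_s": time; "joint_positions": joint angles; "qvel": joint speeds; "tau": joint torques, N m; "position": TCP position; "tcp_rot": TCP orientation; "force": force on the tool from outside, world axes, zero at the start; "moment": the same for the moment, N m; "opening": opening from 0.0 (shut) to 1.0 (fully open).
Only numpy, scipy, OpenCV 4.12 (cv2) and the standard library are available. Lean on these libraries where they do the work, as an engineer would, in place of code of your own. Each camera call takes 0.05 s, during which the arm holds its last target.

## Task

The chair mechanism lies upside down on its board with the orange three-armed handwheel sitting loosely on its shaft. Push the wheel round with a fingertip against one of its arms until the notch in its rim stands over the green key, then press down on its hub until it is seated fully home, and come away. Do not lift the wheel or force it down hard, and leave the loose parts and tools around it where they are.

Things in the scene. Friction and masses are not known exactly. Their poses are not given: they have to be found in the camera images.
- mechanism: Fixed black chair mechanism on a plywood board 340 x 300 x 12 mm; origin under the board's centre, on the wheel's shaft axis, z up. Its flat top, 62 mm up, is 180 x 140 mm; nothing else on the board is higher. A green key (bar 7 mm wide, 8 mm high) lies on the top along the mechanism's own +x, 46 to 86 mm from the axis. Loose parts lie near the board's corners, over 130 mm from the axis.
- key_top (a point): Top face of the green key where the notch must come, 52 mm from the shaft axis, 70 mm above the mechanism's origin. The key's outer end always shows beyond the wheel.
- notch (a point): Middle of the notch in the wheel's flange, at the flange's top face, 52 mm from the shaft axis; moves with the wheel. The notch is open at the rim, 15 mm wide, from 42 mm out to the rim at 58 mm: the key has 4 mm to spare either side. The flange is white on both sides of it.
- hub_top (a point): Centre of the flat top (black disc) of the orange wheel's hub, 44 mm across, on the shaft axis; 104.5 mm above the mechanism's origin before seating, 96.5 mm when seated. Its x axis points to the notch, z up. The flange, 116 mm across and 8 mm thick, has its top 26 mm below this point.
- arm (a point): Top of the arm opposite the notch, 54 mm from the shaft axis. The wheel's three equal arms stand on the flange at 60, 180 and 300 degrees from the notch: 20 mm wide, ends rounded to 24 mm, reaching 74 mm from the axis, 18 mm high; arm tops lie 8 mm below the hub's top. The gaps between them are free for a finger, which pushes an arm's side 40 to 65 mm from the axis, above the flange.
- wheel (a joint): Turn of the wheel (rad), anticlockwise from above positive, without end stops; 0 (or any whole number of turns) puts the notch over the key. Stiff: it needs about 0.12 N m (2 to 3 N at an arm) and stays where it is left.
- wheel_press (a joint): How far the wheel is pressed down (m): 0 at the start, 0.008 fully seated. A snug push fit: it needs about 7 N to slide and stays where it is left; off the notch the flange rides on the key and will not go down more than about 1 mm. Negative means lifted.
- caster_a: Loose black twin-wheel chair caster, 50 mm across, 44 mm high, lying on its side near a corner of the board; origin under its centre. Leave alone.
- caster_b: A second caster, the same, near another corner of the board. Leave alone.
- spacer: Loose aluminium tube, 34 mm across, 26 mm high, standing near a corner of the board; origin under its centre. Leave alone.
- driver: Loose blue screwdriver lying on the bench left of the board; origin under its middle. Leave alone.
- spanner: Loose steel spanner lying on the bench right of the board; origin under its middle. Leave alone.
- grease: Loose jar, 60 mm across, 75 mm high, on the bench left of the board; origin under its centre. Leave alone.
- carton: Loose carton 100 x 70 x 50 mm on the bench right of the board; origin under its centre. Leave alone.

How it is judged (in metres and radians):
On the way, in this order (a step that is already met when the one before it is completed fails the run):
1. the notch stands over the key, the wheel not yet pressed down (horizontal distance between notch and key_top below 0.006 m and value of joint wheel_press below 0.003 m), for 0.2 s.
2. the wheel is pressed fully home over the key (horizontal distance between notch and key_top below 0.006 m and value of joint wheel_press above 0.0065 m), for 0.2 s.
At the end, for the whole second after the job is handed in: The wheel's notch is over the key (within 6 mm), the wheel is pressed down at least 6.5 of its 8 mm, and it is at rest (all of step 2 and velocity of joint wheel between -0.05 and 0.05 rad/s); the robot touches nothing.
It fails at once if the wheel is lifted more than 5 mm (value of joint wheel_press below -0.005 m).
It fails at once if the wheel is forced with more than 60 N (contact force between the fingers and wheel above 60 N).
It fails at once if a loose part or tool (caster, spacer, screwdriver, spanner, jar, carton) is moved by more than 30 mm (distance of any of caster_a, caster_b, spacer, driver, spanner, grease, carton from where it was at the start of the episode above 0.03 m).
It also fails if it takes over 64 s, if anything falls off the work surface, if the arm or the gripper's body presses on something with over 40 N, if the wrist force passes 120 N, or if a joint passes its speed limit or range.

## Working session

There is one attempt and no reset: what is moved stays moved. The work goes in short steps, Python scripts to look and compute and a tool call to move; the robot and the scene stay as the last step left them, time stands still between calls to the robot, and variables do not carry over. Pictures are saved under pics/ and viewed, and the job is handed in when it is done.

Besides the shell and the picture viewer there is one more tool, called after "Request:" as name([rows], argument=value, ...), one row to a line, values as JSON. jog_arm: Moves the arm, as the interface text tells. Its arguments: {"type":"object","properties":{"rows":{"type":"array"}},"required":["rows"]}

```bash
mkdir -p pics; ls
cat > h.py <<'E'
import numpy as np, cv2
from rig import bot, vision
def K(ci):
    f=200/np.tan(np.radians(ci["vertical_fov"])/2); return f
def pix_ray(ci,u,v):
    f=K(ci); d=np.array([(u-ci["cx"])/f,(v-ci["cy"])/f]); s=d.copy()
    for _ in range(20): s=d/(1+ci["k1"]*(s@s))
    R=np.array(ci["rotation"]); return np.array(ci["position"]), R@np.array([s[0],s[1],1.0])
def plane(ci,u,v,z):
    o,d=pix_ray(ci,u,v); return o+d*(z-o[2])/d[2]
def atdepth(ci,u,v,dep):
    o,d=pix_ray(ci,u,v); return o+d*dep
def proj(ci,p):
    R=np.array(ci["rotation"]); c=R.T@(np.array(p)-np.array(ci["position"])); s=c[:2]/c[2]
    s=s*(1+ci["k1"]*(s@s)); return s*K(ci)+np.array([ci["cx"],ci["cy"]])
def save(n,im): cv2.imwrite(f"pics/{n}.png",im[:,:,::-1])
E
python3 - <<'E'
from h import *
for n in ("scene","top"):
    im,d=vision.capture(n); ci=vision.camera_info(n); save(n+"0",im); np.savez(n+"0.npz",im=im,d=d); print(n,ci)
s=bot.read_state();print(s)
E
```

```text
pics
scene {'vertical_fov': 44.72196649575329, 'cx': 320.015234946131, 'cy': 202.13643657388673, 'k1': -0.03478886624299394, 'position': array([1.41503709, 0.74458252, 1.05404254]), 'rotation': array([[-0.66565232,  0.49534596, -0.55815712],
       [ 0.74622466,  0.43433409, -0.50448257],
       [-0.00746674, -0.75232059, -0.65875486]])}
top {'vertical_fov': 55.88288587149722, 'cx': 320.2348569327994, 'cy': 197.32502075947716, 'k1': -0.036996673898049705, 'position': array([0.2782077 , 0.01481307, 1.53652767]), 'rotation': array([[ 0.00216435, -0.98045309,  0.19674108],
       [-0.99999319, -0.0015337 ,  0.00335777],
       [-0.00299039, -0.196747  , -0.98044973]])}
{'time_s': 0.1, 'joint_positions': array([ 6.59178105e+01,  3.02726567e+01,  8.21511181e+01, -6.85184441e-04,
        6.76883568e+01, -1.02263059e+01]), 'qvel': array([-0.11756875, -0.16211607, -0.12612809,  0.08277841,  0.02720851,
       -0.00724491]), 'tau': array([-1.22859175e-03, -4.40987527e+01, -1.77149642e+01,  6.33844826e-02,
        5.33279590e-02, -3.45988974e-05]), 'position': array([0.14936918, 0.60621738, 0.23266849]), 'tcp_rot': array([[-9.70902121e-01,  2.39475364e-01, -7.88473369e-04],
       [ 2.39476426e-01,  9.70900527e-01, -1.79123840e-03],
       [ 3.36571739e-04, -1.92793795e-03, -9.99998085e-01]]), 'force': array([-0.70482081, -0.07208424,  0.82596005]), 'moment': array([ 0.02599189, -0.01911925, -0.02136101]), 'opening': 0.9987221979237023}
```

View pics/scene0.png

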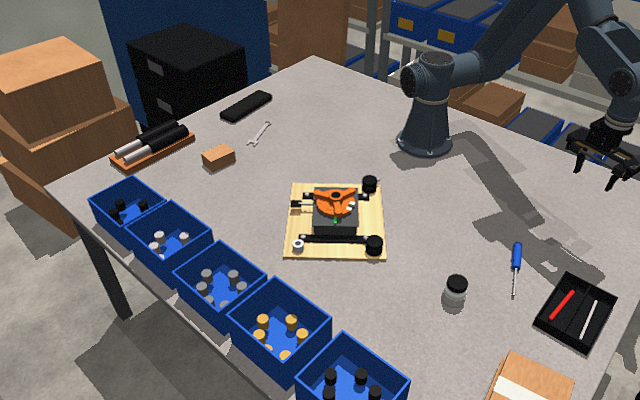

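View pics/top0.png

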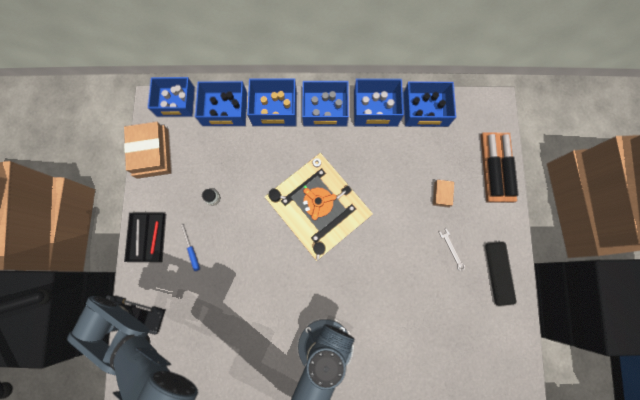

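The wheel is at about (318,203) in the top view and (335,203) in the scene view. I'll zoom in on both.

Run:
```python
from h import *
a=np.load("top0.npz")["im"][140:270,250:390]; b=np.load("scene0.npz")["im"][170:270,275:395]
save("z0",cv2.resize(a,None,fx=5.5,fy=4.5*5.5/4.5*0.8,interpolation=cv2.INTER_CUBIC)); save("z1",cv2.resize(b,None,fx=6,fy=6,interpolation=cv2.INTER_CUBIC)[:600])
im=np.load("top0.npz")["im"];dp=np.load("top0.npz")["d"];ci=vision.camera_info("top")
hsv=cv2.cvtColor(im,cv2.COLOR_RGB2HSV)
org=cv2.inRange(hsv,(5,180,120),(16,255,255)); org[:140]=0;org[270:]=0;org[:,:250]=0;org[:,390:]=0
v,u=np.nonzero(org);print(len(u),u.mean(),v.mean(),np.median(dp[org>0]))
print(plane(ci,u.mean(),v.mean(),0.095),atdepth(ci,u.mean(),v.mean(),np.median(dp[org>0])))
```

```text
0 nan nan nan
[nan nan nan] [nan nan nan]<stdin>:7: RuntimeWarning: Mean of empty slice.
  ret = ret.dtype.type(ret / rcount)
  return _methods._mean(a, axis=axis, dtype=dtype,
  ret = ret.dtype.type(ret / rcount)
<stdin>:8: RuntimeWarning: Mean of empty slice.
```

View pics/z0.png

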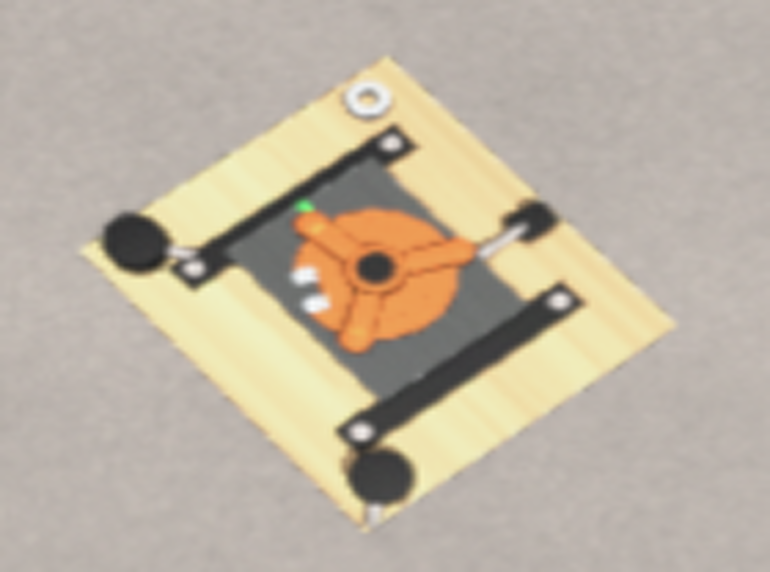

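View pics/z1.png

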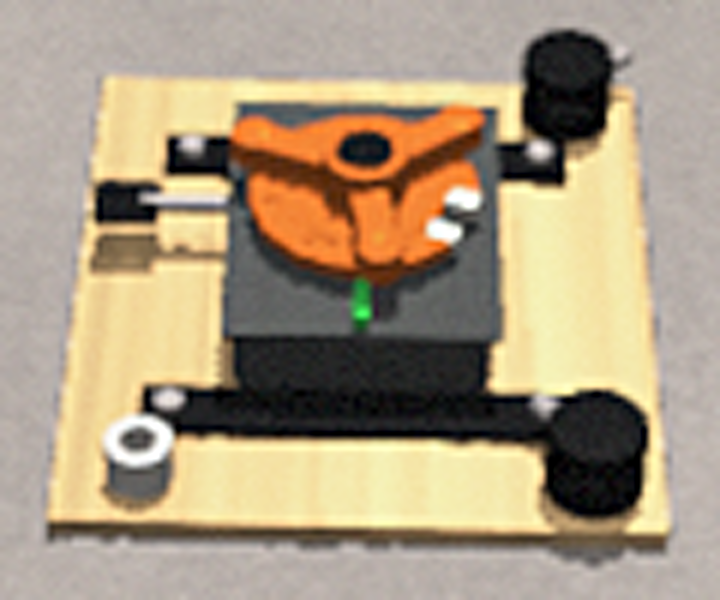

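Run:
```python
from h import *
ci=vision.camera_info("top");c2=vision.camera_info("scene")
dp=np.load("top0.npz")["d"]
for u,v,z in ((318.2,201,.1),(305.5,187,.07),(306,204.5,.078)): 
  p=plane(ci,u,v,z);print(p,atdepth(ci,u,v,dp[int(round(v)),int(round(u))]))
h=[plane(ci,318.2,201,.1)]
print(plane(c2,275+363/6,170+148/6,.1045))
# two-view hub triangulation
o1,d1=pix_ray(ci,318.2,201);o2,d2=pix_ray(c2,275+363/6,170+148/6)
t=np.linalg.lstsq(np.c_[d1,-d2],o2-o1,rcond=None)[0];print(o1+d1*t[0],o2+d2*t[1])
wi=vision.camera_info("wrist");s=bot.read_state();R=s["tcp_rot"]
print(R.T@(wi["position"]-s["position"]),R.T@wi["rotation"],wi["vertical_fov"])
print(R.T@(plane(ci,318.2,201,.1)-s["position"])*1e3)
```

```text
[0.55191878 0.02759278 0.1       ] [0.5515201  0.02757416 0.10209243]
[0.61440808 0.07871151 0.07      ] [0.61520443 0.07886286 0.06652627]
[0.54202844 0.07570102 0.078     ] [0.54329352 0.07599299 0.07100606]
[0.55417136 0.02976697 0.1045    ]
[0.55160519 0.02757814 0.10164585] [0.55157964 0.02761494 0.10164131]
[ 0.06795682 -0.00218954 -0.14968395] [[ 6.98305793e-04 -9.69267467e-01 -2.46008314e-01]
 [ 9.99999666e-01  7.81239583e-04 -2.39522604e-04]
 [ 4.24352900e-04 -2.46008065e-01  9.69267688e-01]] 63.368215410249654
[-529.44786455 -465.13043991  133.38729074]
```

Request:
jog_arm([
  {"dp": [-38, -29, 0], "turn": [0, 0, 0], "grip": 0},
  {"dp": [-76, -58, 0], "turn": [0, 0, 0], "grip": 0},
  {"dp": [-114, -87, 0], "turn": [0, 0, 0], "grip": 0},
  {"dp": [-152, -116, 0], "turn": [0, 0, 0], "grip": 0},
  {"dp": [-190, -145, 0], "turn": [0, 0, 0], "grip": 0},
  {"dp": [-228, -174, 0], "turn": [0, 0, 0], "grip": 0},
  {"dp": [-266, -203, 0], "turn": [0, 0, 0], "grip": 0},
  {"dp": [-305, -232, 0], "turn": [0, 0, 0], "grip": 0},
  {"dp": [-305, -232, 0], "turn": [0, 0, 0], "grip": 0},
])

```text
time_s: 1.0
position: [0.3942, 0.3046, 0.2335]
tcp_rot: [[-0.969, 0.246, 0.002], [0.246, 0.969, -0.001], [-0.002, -0.001, -1.0]]
force: [-0.4, 0.9, 0.2]
opening: 0.265
```

Request:
jog_arm([
  {"dp": [-38, -29, 0], "turn": [0, 0, 0], "grip": 0},
  {"dp": [-76, -58, 0], "turn": [0, 0, 0], "grip": 0},
  {"dp": [-114, -87, 0], "turn": [0, 0, 0], "grip": 0},
  {"dp": [-152, -116, 0], "turn": [0, 0, 0], "grip": 0},
  {"dp": [-190, -145, 0], "turn": [0, 0, 0], "grip": 0},
  {"dp": [-228, -174, 0], "turn": [0, 0, 0], "grip": 0},
  {"dp": [-266, -203, 0], "turn": [0, 0, 0], "grip": 0},
  {"dp": [-305, -232, 0], "turn": [0, 0, 0], "grip": 0},
  {"dp": [-305, -232, 0], "turn": [0, 0, 0], "grip": 0},
])

```text
time_s: 1.9
position: [0.635, 0.0056, 0.2331]
tcp_rot: [[-0.97, 0.244, 0.004], [0.244, 0.97, -0.002], [-0.005, -0.001, -1.0]]
force: [-1.1, 0.4, -0.2]
opening: 0.005
```

Run:
```python
from h import *
ci=vision.camera_info("wrist");im,d=vision.capture("wrist");save("w1",im);np.savez("w1.npz",im=im,d=d,**{k:ci[k] for k in ci})
s=bot.read_state();print(s["position"],s["tcp_rot"],s["force"],s["opening"],s["time_s"])
```

```text
[0.63226009 0.00835685 0.23273495] [[-9.70068607e-01  2.42830927e-01  1.97752793e-04]
 [ 2.42830946e-01  9.70068619e-01  8.14628957e-05]
 [-1.72052068e-04  1.27045096e-04 -9.99999977e-01]] [0.13150725 0.72585156 0.11789216] 0.004181056770308062 1.95
```

View pics/w1.png

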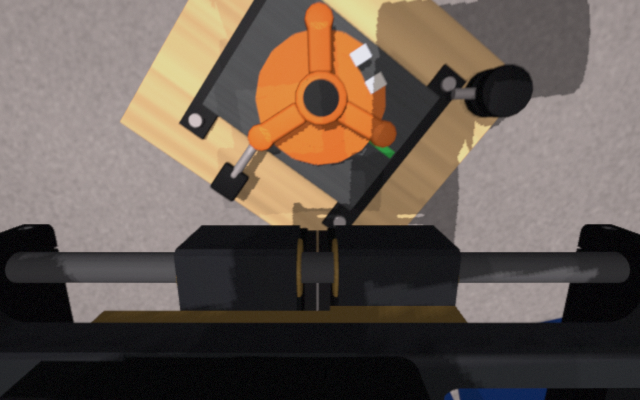

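The wrist view shows the hub disc at about (321,97). The white notch marks are at (361,55) and (375,83), the key's end is green at (386,152), and the arm tips are at (319,15), (260,137) and (384,134).

```bash
cat > meas.py <<'E'
from h import *
import sys
def blobs(mask,amin):
    n,l,st,ce=cv2.connectedComponentsWithStats(mask); return [(st[i,4],ce[i]) for i in range(1,n) if st[i,4]>=amin]
def measure(ci,im,seated=False,zc=None):
    dz=-.008 if seated else 0
    hsv=cv2.cvtColor(im,cv2.COLOR_RGB2HSV)
    org=cv2.inRange(hsv,(4,150,90),(17,255,255)); org[225:]=0
    org=cv2.morphologyEx(org,cv2.MORPH_OPEN,np.ones((3,3),np.uint8))
    n,l,st,ce=cv2.connectedComponentsWithStats(org); i=1+np.argmax(st[1:,4]); m=(l==i).astype(np.uint8)
    cs,_=cv2.findContours(m,cv2.RETR_EXTERNAL,cv2.CHAIN_APPROX_NONE); outer=max(cs,key=cv2.contourArea)
    hull=cv2.fillPoly(np.zeros_like(m),[cv2.convexHull(outer)],1)
    dark=((hsv[...,2]<60)&(hull>0)).astype(np.uint8)
    cxy=ce[i]; b=[x for x in blobs(dark,80)]; 
    hub=min(b,key=lambda x:np.linalg.norm(x[1]-cxy))
    P=lambda uv,z:plane(ci,*uv,z)
    H=P(hub[1],.1045+dz); out={"hub":H,"hubpx":hub[1],"hubarea":hub[0]}
    M=cv2.dilate(hull,np.ones((15,15),np.uint8))
    wh=((hsv[...,1]<50)&(hsv[...,2]>160)&(M>0)).astype(np.uint8)
    W=sorted(blobs(wh,25),key=lambda x:-x[0])[:2]
    # green key
    g=cv2.inRange(hsv,(45,120,40),(80,255,255)); g[225:]=0
    G=sorted(blobs(g,8),key=lambda x:-x[0])
    out["W"]=[(w[0],w[1],P(w[1],.0785+dz)) for w in W]
    out["G"]=[(w[0],w[1],P(w[1],.07)) for w in G]
    an=lambda p:np.degrees(np.arctan2(*(p-H)[[1,0]]))
    out["notch"]=[an(w[2]) for w in out["W"]]; out["key"]=[an(w[2]) for w in out["G"]]
    # arms: orange contour points beyond 64 mm at arm-top height
    pts=np.array([P(p[0],.0965+dz) for p in outer]); r=np.linalg.norm((pts-H)[:,:2],axis=1); a=np.degrees(np.arctan2(pts[:,1]-H[1],pts[:,0]-H[0]))
    s=a[r>67]; c=np.exp(3j*np.radians(s)); out["arm_mod120"]=np.degrees(np.angle(c.mean()))/3; out["armang"]=np.round(np.sort(s)[::6]); out["rmax"]=r.max()
    return out
if __name__=="__main__":
    z=np.load(sys.argv[1]+".npz"); ci={k:z[k] for k in("vertical_fov","cx","cy","k1","position","rotation")}
    for k,v in measure(ci,z["im"],len(sys.argv)>2).items(): print(k,v)
E
python3 meas.py w1
python3 - <<'E'
from h import *
z=np.load("w1.npz");ci={k:z[k] for k in("vertical_fov","cx","cy","k1","position","rotation")}
d=z["d"]
for u,v in((321,97),(300,130),(319,40),(361,55),(386,152),(350,120)):print(u,v,atdepth(ci,u,v,float(d[v,u])))
E
```

```text
hub [0.55382854 0.02659886 0.1045    ]
hubpx [320.82716049  97.6285073 ]
hubarea 891
W [(np.int32(283), array([360.70671378,  54.53710247]), array([0.52622975, 0.06938069, 0.0785    ])), (np.int32(209), array([374.08133971,  83.20574163]), array([0.55213992, 0.07590414, 0.0785    ]))]
G [(np.int32(117), array([385.92307692, 151.05982906]), array([0.61471463, 0.07610161, 0.07      ]))]
notch [np.float64(122.82627962419002), np.float64(91.96151414434614)]
key [np.float64(39.112448904702326)]
arm_mod120 nan
armang []
rmax 0.07264949714840417
321 97 [0.55338951 0.02685279 0.10457104]
300 130 [0.57540892 0.0017864  0.07798982]
319 40 [0.50967526 0.03610792 0.09575578]
361 55 [0.52641347 0.06983844 0.07671117]
386 152 [0.61583885 0.07626423 0.06852148]
350 120 [0.57728599 0.04664097 0.09616595]meas.py:30: RuntimeWarning: Mean of empty slice.
  s=a[r>67]; c=np.exp(3j*np.radians(s)); out["arm_mod120"]=np.degrees(np.angle(c.mean()))/3; out["armang"]=np.round(np.sort(s)[::6]); out["rmax"]=r.max()
  ret = ret.dtype.type(ret / rcount)
```

```bash
sed -i 's/r>67/r>.067/' meas.py; python3 meas.py w1 | grep arm
cat > board.py <<'E'
from h import *
for n in("top","scene"):
    im=np.load(n+"0.npz")["im"];ci=vision.camera_info(n)
    hsv=cv2.cvtColor(im,cv2.COLOR_RGB2HSV)
    m=cv2.inRange(hsv,(14,40,120),(35,255,255)); 
    x,y=(318,203) if n=="top" else (335,220)
    w=np.zeros_like(m);w[y-70:y+70,x-70:x+70]=1;m*=w
    cs,_=cv2.findContours(m,cv2.RETR_EXTERNAL,cv2.CHAIN_APPROX_NONE)
    c=np.vstack([k for k in cs if cv2.contourArea(k)>40])
    P=np.array([plane(ci,*p[0],.012)[:2] for p in c]);r=cv2.minAreaRect((P*1000).astype(np.float32));print(n,r)
    b=cv2.boxPoints(r);e=b-np.roll(b,1,0);print([(round(float(np.hypot(*q))),round(float(np.degrees(np.arctan2(q[1],q[0]))),2)) for q in e])
E
python3 board.py
python3 - <<'E'
from h import *
im=np.load("w1.npz")["im"];save("w1z",cv2.resize(im[0:220,200:460],None,fx=2.7,fy=2.7,interpolation=cv2.INTER_CUBIC))
E
```

```text
arm_mod120 47.67947537956824
armang [-81. -78. -74. -69. -65.  42.  46.  50.  54. 160. 164. 168. 172. 175.]
top ((552.7935791015625, 29.395431518554688), (343.4221496582031, 303.1840515136719), 39.59981155395508)
[(343, -140.4), (303, -50.4), (343, 39.6), (303, 129.6)]
scene ((554.6168212890625, 29.473358154296875), (344.3447570800781, 302.0604248046875), 39.564353942871094)
[(344, -140.44), (302, -50.44), (344, 39.56), (302, 129.56)]
```

View pics/w1z.png

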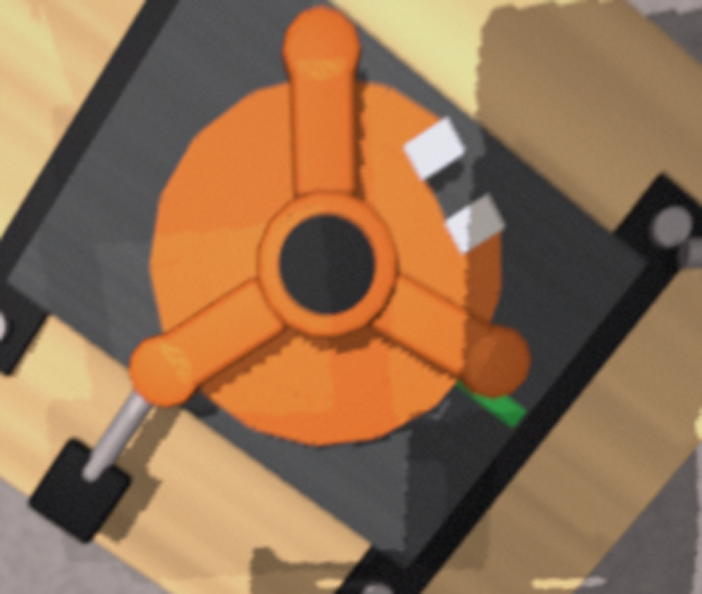

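```bash
cat > plan.py <<'E'
from h import *
from scipy.spatial.transform import Rotation as Rn
C=np.array([.5535,.0275])
s=bot.read_state();R=s["tcp_rot"];p=s["position"]
def target(th,rad,d,z):
    t=np.radians(th);er=np.array([np.cos(t),np.sin(t)]);et=np.array([-er[1],er[0]])
    P=np.r_[C+rad*er+d*et,z]
    # tool y along -er direction (angle th+180), z down
    y=np.r_[-er,0];zz=np.array([0,0,-1.]);x=np.cross(y,zz)
    return P,np.c_[x,y,zz]
def rel(th,rad,d,z):
    P,T=target(th,rad,d,z)
    return np.round(R.T@(P-p)*1e3,1),np.round(Rn.from_matrix(R.T@T).as_rotvec(degrees=True),1),np.round(P,4)
E
python3 - <<'E'
from plan import *
print(p,s["joint_positions"])
print(rel(287.5,.053,.035,.18));print(rel(287.5,.053,.035,.0945))
E
```

```text
[0.63226009 0.00835685 0.23273495] [-9.35618590e+00  3.08435315e+01  8.10345344e+01  6.94828088e-03
  6.81115134e+01 -8.53050905e+01]
(array([ 23.5, -27.4,  52.7]), array([  0. ,   0. , -31.6]), array([ 0.6028, -0.0125,  0.18  ]))
(array([ 23.5, -27.4, 138.2]), array([  0. ,   0. , -31.6]), array([ 0.6028, -0.0125,  0.0945]))
```

Request:
jog_arm([
  {"dp": [8, -8, 10], "turn": [0, 0, -8], "grip": 0},
  {"dp": [16, -16, 20], "turn": [0, 0, -16], "grip": 0},
  {"dp": [23, -24, 30], "turn": [0, 0, -24], "grip": 0},
  {"dp": [23.5, -27.5, 50], "turn": [0, 0, -31.5], "grip": 0},
  {"dp": [23.5, -27.5, 80], "turn": [0, 0, -31.5], "grip": 0},
  {"dp": [23.5, -27.5, 100], "turn": [0, 0, -31.5], "grip": 0},
  {"dp": [23.5, -27.5, 115], "turn": [0, 0, -31.5], "grip": 0},
  {"dp": [23.5, -27.5, 115], "turn": [0, 0, -31.5], "grip": 0},
  {"dp": [23.5, -27.5, 115], "turn": [0, 0, -31.5], "grip": 0},
])

```text
time_s: 2.85
position: [0.6006, -0.0094, 0.1186]
tcp_rot: [[-0.953, -0.304, -0.001], [-0.304, 0.953, 0.001], [0.001, 0.001, -1.0]]
force: [0.4, 1.2, 0.3]
opening: 0.005
```

```bash
cat > look.py <<'E'
import sys
from h import *
n=sys.argv[1]; cam=sys.argv[2]
ci=vision.camera_info(cam);im,d=vision.capture(cam);np.savez(n+".npz",im=im,d=d,**{k:ci[k] for k in ci})
if cam=="scene": im=cv2.resize(im[170:270,275:395],None,fx=6,fy=6,interpolation=cv2.INTER_CUBIC)
save(n,im); s=bot.read_state();print(s["position"],s["force"],s["time_s"])
E
python3 look.py w2 wrist
python3 - <<'E'
from plan import *
print(rel(287.5,.053,.035,.0945))
for d in(30,24,20,16): print(d,rel(287.5,.053,d/1e3,.0945))
E
```

```text
[ 0.6013782  -0.00977566  0.11926477] [ 0.19419407 -0.26293793 -0.23442598] 2.9
(array([-0.5, -3.1, 24.8]), array([-0. ,  0. ,  0.2]), array([ 0.6028, -0.0125,  0.0945]))
30 (array([ 4.5, -3. , 24.8]), array([-0. ,  0. ,  0.2]), array([ 0.598 , -0.014 ,  0.0945]))
24 (array([10.5, -3. , 24.8]), array([-0. ,  0. ,  0.2]), array([ 0.5923, -0.0158,  0.0945]))
20 (array([14.5, -3. , 24.8]), array([-0. ,  0. ,  0.2]), array([ 0.5885, -0.017 ,  0.0945]))
16 (array([18.5, -3. , 24.8]), array([-0. ,  0. ,  0.2]), array([ 0.5847, -0.0182,  0.0945]))
```

View pics/w2.png

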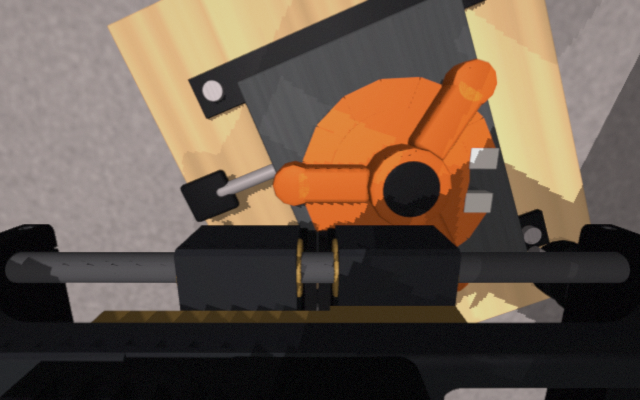

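The pushing arm lies level in the picture, from (290,185) to the hub at (411,188). The fingers are in the gap just below it. I'll go down and close in.

Request:
jog_arm([
  {"dp": [0, -3, 12], "turn": [0, 0, 0], "grip": 0},
  {"dp": [0, -3, 25], "turn": [0, 0, 0], "grip": 0},
  {"dp": [0, -3, 25], "turn": [0, 0, 0], "grip": 0},
  {"dp": [5, -3, 25], "turn": [0, 0, 0], "grip": 0},
  {"dp": [9, -3, 25], "turn": [0, 0, 0], "grip": 0},
  {"dp": [12, -3, 25], "turn": [0, 0, 0], "grip": 0},
  {"dp": [12, -3, 25], "turn": [0, 0, 0], "grip": 0},
  {"dp": [12, -3, 25], "turn": [0, 0, 0], "grip": 0},
])

```text
time_s: 3.7
position: [0.591, -0.0176, 0.0939]
tcp_rot: [[-0.953, -0.303, 0.001], [-0.303, 0.953, -0.0], [-0.0, -0.0, -1.0]]
force: [0.8, 0.3, 0.5]
opening: 0.005
```

Run:
```python
from plan import *
print(p,s["force"])
for i,th in enumerate(np.arange(287.5,219,-6)): print(th,rel(th,.053,.0195,.0945))
```

```text
[ 0.59100046 -0.01756574  0.09394834] [0.78694807 0.2523388  0.48026958]
287.5 (array([ 2.7,  1.3, -0.6]), array([-0. ,  0. ,  0.1]), array([ 0.588 , -0.0172,  0.0945]))
281.5 (array([ 8.4, -0.5, -0.6]), array([-0. ,  0. ,  6.1]), array([ 0.5832, -0.0205,  0.0945]))
275.5 (array([14.2, -1.6, -0.6]), array([-0. ,  0. , 12.1]), array([ 0.578 , -0.0234,  0.0945]))
269.5 (array([20.1, -2.1, -0.6]), array([-0. ,  0. , 18.1]), array([ 0.5725, -0.0257,  0.0945]))
263.5 (array([26. , -2. , -0.6]), array([-0. ,  0. , 24.1]), array([ 0.5669, -0.0274,  0.0945]))
257.5 (array([31.8, -1.3, -0.6]), array([-0. ,  0. , 30.1]), array([ 0.5611, -0.0285,  0.0945]))
251.5 (array([37.6,  0. , -0.6]), array([-0. ,  0. , 36.1]), array([ 0.5552, -0.0289,  0.0945]))
245.5 (array([43.2,  1.9, -0.6]), array([-0. ,  0. , 42.1]), array([ 0.5493, -0.0288,  0.0945]))
239.5 (array([48.5,  4.4, -0.6]), array([-0. ,  0. , 48.1]), array([ 0.5434, -0.0281,  0.0945]))
233.5 (array([53.6,  7.5, -0.6]), array([-0. ,  0. , 54.1]), array([ 0.5376, -0.0267,  0.0945]))
227.5 (array([58.3, 11. , -0.6]), array([-0. ,  0. , 60.1]), array([ 0.5321, -0.0247,  0.0945]))
221.5 (array([62.7, 15. , -0.6]), array([-0. ,  0. , 66.1]), array([ 0.5267, -0.0222,  0.0945]))
```

Request:
jog_arm([
  {"dp": [3, 1, 0], "turn": [0, 0, 0], "grip": 0},
  {"dp": [8.5, -0.5, 0], "turn": [0, 0, 6], "grip": 0},
  {"dp": [14, -1.5, 0], "turn": [0, 0, 12], "grip": 0},
  {"dp": [20, -2, 0], "turn": [0, 0, 18], "grip": 0},
  {"dp": [26, -2, 0], "turn": [0, 0, 24], "grip": 0},
  {"dp": [32, -1.5, 0], "turn": [0, 0, 30], "grip": 0},
  {"dp": [37.5, 0, 0], "turn": [0, 0, 36], "grip": 0},
  {"dp": [43, 2, 0], "turn": [0, 0, 42], "grip": 0},
  {"dp": [48.5, 4.5, 0], "turn": [0, 0, 48], "grip": 0},
  {"dp": [48.5, 4.5, 0], "turn": [0, 0, 48], "grip": 0},
])

```text
time_s: 4.7
position: [0.5427, -0.0275, 0.0938]
tcp_rot: [[-0.863, 0.505, -0.0], [0.505, 0.863, 0.0], [0.0, -0.0, -1.0]]
force: [0.0, -0.3, -0.3]
opening: 0.008
```

```bash
python3 look.py w3 wrist;python3 look.py s3 scene; python3 meas.py w3
```

```text
[ 0.54265435 -0.02758987  0.09370343] [ 0.26512748 -0.27527417 -0.11622876] 4.75
[ 0.54267004 -0.02760905  0.09359057] [ 0.71280205 -0.3478306   0.179755  ] 4.8Traceback (most recent call last):
  File "meas.py", line 34, in <module>
    for k,v in measure(ci,z["im"],len(sys.argv)>2).items(): print(k,v)
               ~~~~~~~^^^^^^^^^^^^^^^^^^^^^^^^^^^^
  File "meas.py", line 15, in measure
    hub=min(b,key=lambda x:np.linalg.norm(x[1]-cxy))
ValueError: min() iterable argument is empty
```

View pics/w3.png

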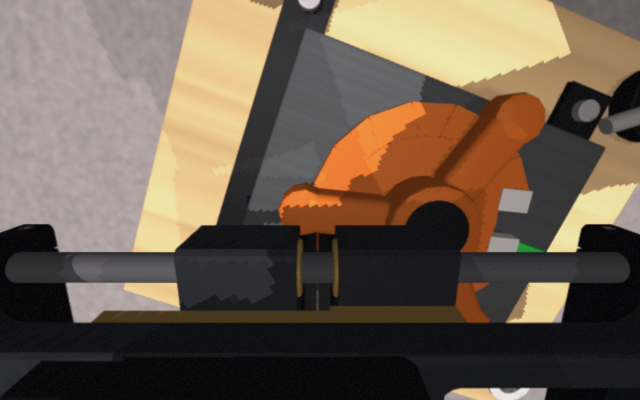

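View pics/s3.png

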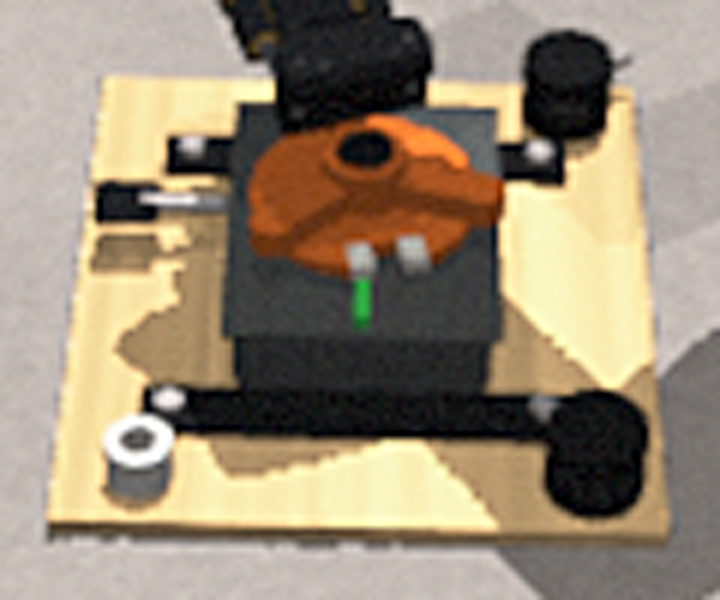

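The wheel has turned. In the scene crop the notch marks are at (360,260) and (411,253) and the key is at (361,302), so about 15 degrees remain. I'll measure it.

```bash
cat > ang.py <<'E'
from h import *
import sys
def B(m,a=6):
    n,l,st,ce=cv2.connectedComponentsWithStats(m); return sorted([(int(st[i,4]),ce[i]) for i in range(1,n) if st[i,4]>=a],key=lambda x:-x[0])
dz=float(sys.argv[2]) if len(sys.argv)>2 else 0
z=np.load(sys.argv[1]+".npz"); ci={k:z[k] for k in("vertical_fov","cx","cy","k1","position","rotation")}
im=z["im"];hsv=cv2.cvtColor(im,cv2.COLOR_RGB2HSV)
C=np.array([.5535,.0275]);KA=np.radians(39.6)
def near(m,zz,r0,r1):
    o=[]
    for a,c in B(m.astype(np.uint8)):
        q=plane(ci,*c,zz)[:2]-C; r=np.hypot(*q)
        if r0<r<r1:o.append((a,np.round(c,1),round(r*1e3,1),round(np.degrees(np.arctan2(q[1],q[0])),1)))
    return o
print("white",near((hsv[...,1]<60)&(hsv[...,2]>115)&True,.0785-dz,.035,.068))
print("green",near(cv2.inRange(hsv,(45,100,40),(80,255,255)),.07,.03,.1))
E
python3 ang.py w3; python3 ang.py s3
python3 - <<'E'
from plan import *
print(rel(239.5,.053,.0195,.0938))
for th in (233.5,227.5,223.5,221.5,219.5,217.5):print(th,rel(th,.053,.0195,.0938))
E
```

```text
white [(661, array([514.7, 200.4]), np.float64(49.1), np.float64(67.9)), (412, array([502.5, 244.4]), np.float64(49.0), np.float64(38.5))]
green [(208, array([528.2, 248.2]), np.float64(70.1), np.float64(40.2))]
white [(18, array([343.2, 211.4]), np.float64(54.0), np.float64(67.5)), (15, array([334.6, 212.4]), np.float64(52.9), np.float64(39.2))]
green [(23, array([335. , 220.3]), np.float64(78.2), np.float64(40.5))]
(array([-0.9, -0. , -0.2]), array([-0. , -0.1,  0.3]), array([ 0.5434, -0.0281,  0.0938]))
233.5 (array([ 4.8, -1.7, -0.2]), array([-0. , -0.1,  6.3]), array([ 0.5376, -0.0267,  0.0938]))
227.5 (array([10.6, -2.9, -0.2]), array([-0. , -0.1, 12.3]), array([ 0.5321, -0.0247,  0.0938]))
223.5 (array([14.5, -3.3, -0.2]), array([-0. , -0.1, 16.3]), array([ 0.5285, -0.0231,  0.0938]))
221.5 (array([16.5, -3.4, -0.2]), array([-0. , -0.1, 18.3]), array([ 0.5267, -0.0222,  0.0938]))
219.5 (array([18.5, -3.4, -0.2]), array([-0. , -0.1, 20.3]), array([ 0.525 , -0.0213,  0.0938]))
217.5 (array([20.4, -3.4, -0.2]), array([-0. , -0.1, 22.3]), array([ 0.5233, -0.0202,  0.0938]))
```

Request:
jog_arm([
  {"dp": [2.5, -1, 0], "turn": [0, 0, 3], "grip": 0},
  {"dp": [5, -1.5, 0], "turn": [0, 0, 6], "grip": 0},
  {"dp": [7.5, -2, 0], "turn": [0, 0, 9], "grip": 0},
  {"dp": [9, -2.5, 0], "turn": [0, 0, 10.5], "grip": 0},
  {"dp": [9, -2.5, 0], "turn": [0, 0, 10.5], "grip": 0},
  {"dp": [9, -2.5, 0], "turn": [0, 0, 10.5], "grip": 0},
])

```text
time_s: 5.4
position: [0.5345, -0.0254, 0.0936]
tcp_rot: [[-0.757, 0.653, 0.0], [0.653, 0.757, -0.0], [-0.0, 0.0, -1.0]]
force: [0.4, -0.4, -0.4]
opening: 0.003
```

```bash
python3 look.py w4 wrist;python3 look.py s4 scene; python3 ang.py w4;python3 ang.py s4
```

```text
[ 0.53453884 -0.02548925  0.09358526] [ 1.62942961 -0.54904986 -0.86616408] 5.45
[ 0.53457147 -0.02547804  0.093613  ] [ 1.39628432 -0.81876892 -0.69297252] 5.5
white [(677, array([515.2, 193.6]), np.float64(49.3), np.float64(59.2)), (597, array([504.2, 241.2]), np.float64(50.0), np.float64(28.2))]
green [(926, array([528.7, 224.8]), np.float64(65.3), np.float64(39.1))]
white [(20, array([341.1, 212. ]), np.float64(53.8), np.float64(60.3)), (17, array([332.4, 212.4]), np.float64(53.6), np.float64(32.1))]
green [(32, array([335.1, 218.8]), np.float64(71.4), np.float64(40.7))]
```

View pics/s4.png

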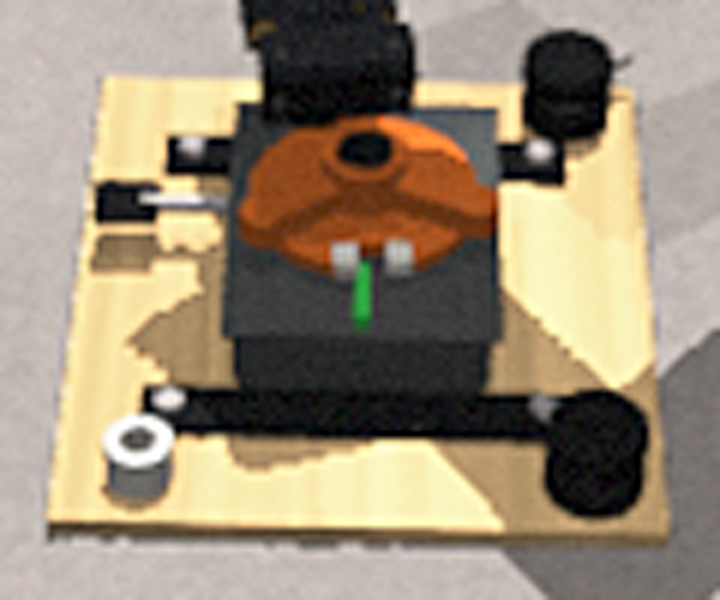

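The notch is now about 5° short of the key: the marks are at (345,257) and (399,256), and the key at (362,290) sits left of the middle between them.

Run:
```python
from plan import *
for th in (229,228.5,225,224,223,222):print(th,rel(th,.053,.0195,.0936))
```

```text
229 (array([ 1. , -0.6,  0. ]), array([0. , 0. , 0.2]), array([ 0.5334, -0.0253,  0.0936]))
228.5 (array([ 1.4, -0.8,  0. ]), array([0. , 0. , 0.7]), array([ 0.533 , -0.0251,  0.0936]))
225 (array([ 4.7, -1.8,  0. ]), array([0. , 0. , 4.2]), array([ 0.5298, -0.0238,  0.0936]))
224 (array([ 5.7, -2.1,  0. ]), array([0. , 0. , 5.2]), array([ 0.5289, -0.0233,  0.0936]))
223 (array([ 6.6, -2.3,  0. ]), array([0. , 0. , 6.2]), array([ 0.528 , -0.0229,  0.0936]))
222 (array([ 7.6, -2.6,  0. ]), array([0. , 0. , 7.2]), array([ 0.5272, -0.0225,  0.0936]))
```

Request:
jog_arm([
  {"dp": [1.5, -0.5, 0], "turn": [0, 0, 1.5], "grip": 0},
  {"dp": [3, -1, 0], "turn": [0, 0, 3], "grip": 0},
  {"dp": [4, -1.5, 0], "turn": [0, 0, 4], "grip": 0},
  {"dp": [4, -1.5, 0], "turn": [0, 0, 4], "grip": 0},
  {"dp": [4, -1.5, 0], "turn": [0, 0, 4], "grip": 0},
])

```text
time_s: 6.0
position: [0.53, -0.0237, 0.0936]
tcp_rot: [[-0.709, 0.705, -0.001], [0.705, 0.709, 0.0], [0.001, -0.0, -1.0]]
force: [0.2, 0.5, 0.7]
opening: 0.006
```

```bash
python3 look.py w5 wrist;python3 look.py s5 scene; python3 ang.py w5;python3 ang.py s5
```

```text
[ 0.52996614 -0.02372105  0.09356142] [ 0.87742592 -0.08707572  0.52107905] 6.05
[ 0.52993199 -0.02375533  0.0935271 ] [ 2.30073571 -0.36817306  0.50398268] 6.1
white [(671, array([516.2, 195.9]), np.float64(49.5), np.float64(54.5)), (538, array([504.7, 242.4]), np.float64(49.9), np.float64(24.1))]
green [(1014, array([530.9, 218.1]), np.float64(64.8), np.float64(39.1))]
white [(16, array([330.5, 212.5]), np.float64(55.1), np.float64(26.5)), (15, array([339.6, 212.4]), np.float64(54.4), np.float64(55.1))]
green [(36, array([335. , 218.5]), np.float64(70.3), np.float64(40.6))]
```

View pics/s5.png

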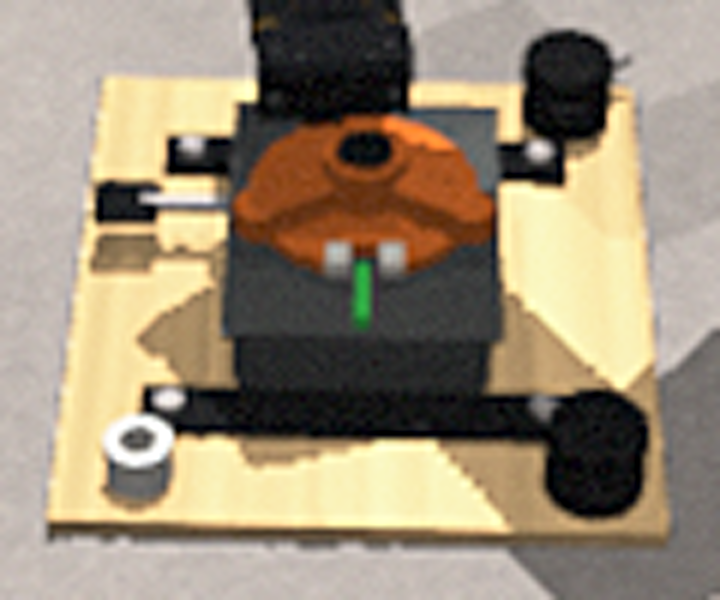

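View pics/w5.png

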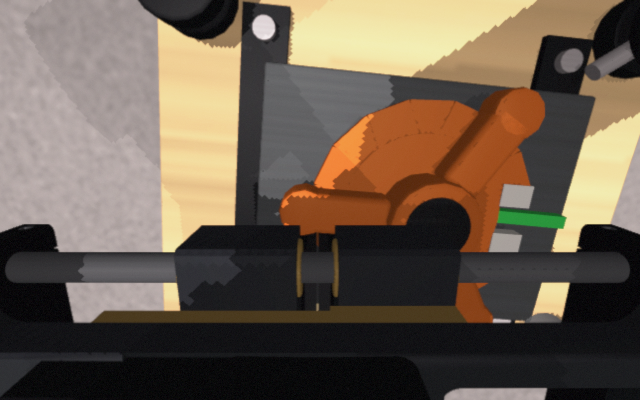

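Run:
```python
from h import *
z=np.load("w5.npz");ci={k:z[k] for k in("vertical_fov","cx","cy","k1","position","rotation")}
im=z["im"];save("w5z",cv2.resize(im[160:280,440:600],None,fx=5,fy=5,interpolation=cv2.INTER_CUBIC))
hsv=cv2.cvtColor(im,cv2.COLOR_RGB2HSV)
C=np.array([.5535,.0275])
def loc(m,zz,zone):
    v,u=np.nonzero(m&zone); q=np.array([plane(ci,a,b,zz)[:2]-C for a,b in zip(u,v)]);k=np.radians(39.6)
    return np.c_[q@[np.cos(k),np.sin(k)],q@[-np.sin(k),np.cos(k)]]*1e3
zone=np.zeros(im.shape[:2],bool);zone[170:262,480:575]=1
w=loc((hsv[...,1]<60)&(hsv[...,2]>115),.0785,zone);w=w[(w[:,0]<60)&(w[:,0]>40)]
g=loc(cv2.inRange(hsv,(45,100,40),(80,255,255))>0,.07,zone)
for r in range(42,60,2):
    a=w[abs(w[:,0]-r)<1][:,1]; p=a[a>0];n=a[a<0]
    b=g[abs(g[:,0]-r)<1][:,1]
    f=lambda x:(round(x.min(),1),round(x.max(),1)) if len(x) else None
    print(r,"white+",f(p),"white-",f(n),"key",f(b))
for r in(65,75,85):print(r,(lambda x:(x.min(),x.max()) if len(x) else 0)(g[abs(g[:,0]-r)<1][:,1]))
```

```text
42 white+ (np.float64(6.6), np.float64(18.4)) white- (np.float64(-19.1), np.float64(-8.5)) key None
44 white+ (np.float64(6.7), np.float64(18.2)) white- (np.float64(-18.9), np.float64(-8.3)) key None
46 white+ (np.float64(7.0), np.float64(18.4)) white- (np.float64(-18.7), np.float64(-8.1)) key (np.float64(-4.6), np.float64(3.6))
48 white+ (np.float64(6.7), np.float64(18.5)) white- (np.float64(-18.5), np.float64(-8.4)) key (np.float64(-5.0), np.float64(3.8))
50 white+ (np.float64(6.8), np.float64(18.3)) white- (np.float64(-18.3), np.float64(-8.2)) key (np.float64(-4.9), np.float64(3.9))
52 white+ (np.float64(7.0), np.float64(18.5)) white- (np.float64(-18.1), np.float64(-8.1)) key (np.float64(-4.8), np.float64(3.6))
54 white+ (np.float64(6.8), np.float64(18.7)) white- (np.float64(-17.9), np.float64(-8.0)) key (np.float64(-5.0), np.float64(3.8))
56 white+ (np.float64(6.8), np.float64(18.7)) white- (np.float64(-17.7), np.float64(-8.3)) key (np.float64(-5.0), np.float64(3.9))
58 white+ None white- None key (np.float64(-4.7), np.float64(3.6))
65 (np.float64(-4.66449581203806), np.float64(3.699000542511043))
75 (np.float64(-4.8920218742373125), np.float64(3.5446247715930896))
85 (np.float64(-3.3203428151081567), np.float64(0.8285672459666159))
```

View pics/w5z.png

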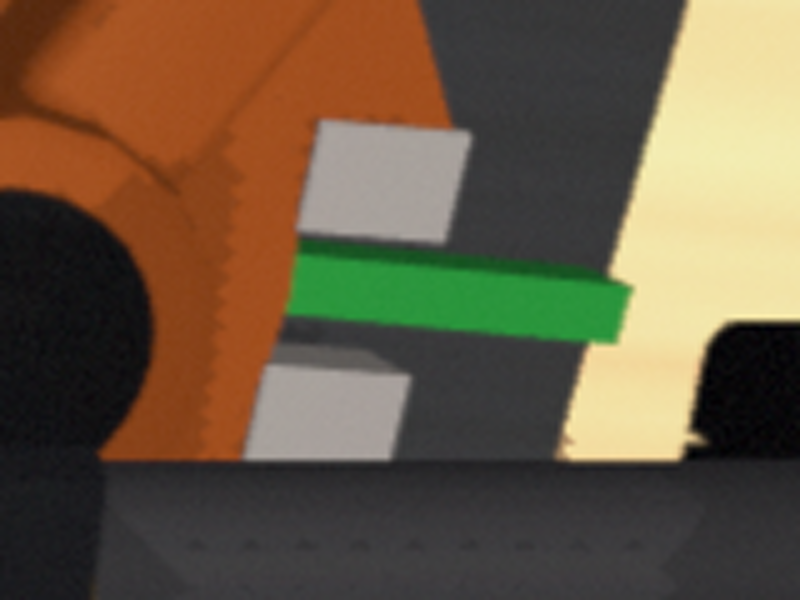

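The notch is centred within about 0.5 mm: the gap runs from −8.2 to +6.8 mm and the key's top face from about −4.7 to +2.7 mm. I'll back off and go over the hub.

Request:
jog_arm([
  {"dp": [-4, 0, 0], "turn": [0, 0, 0], "grip": 0},
  {"dp": [-10, 0, 0], "turn": [0, 0, 0], "grip": 0},
  {"dp": [-10, 0, -15], "turn": [0, 0, 0], "grip": 0},
  {"dp": [-10, 0, -35], "turn": [0, 0, 0], "grip": 0},
  {"dp": [-10, 0, -60], "turn": [0, 0, 0], "grip": 0},
  {"dp": [-10, 0, -60], "turn": [0, 0, 0], "grip": 0},
  {"dp": [-10, 0, -60], "turn": [0, 0, 0], "grip": 0},
])

```text
time_s: 6.8
position: [0.5373, -0.0311, 0.1537]
tcp_rot: [[-0.709, 0.705, 0.0], [0.705, 0.709, -0.0], [-0.0, 0.0, -1.0]]
force: [-0.4, -0.8, -0.2]
opening: 0.005
```

```bash
python3 look.py s6 scene; python3 ang.py s6; python3 look.py w6 wrist; python3 ang.py w6
python3 - <<'E'
from plan import *
print(p,np.round(R.T@(np.array([.5535,.0275,.135])-p)*1e3,1),s["joint_positions"])
E
```

```text
[ 0.53669102 -0.0309495   0.15295411] [-0.2164325   0.5435166   0.38555924] 6.85
white [(16, array([330.8, 212.5]), np.float64(54.9), np.float64(27.2)), (15, array([339.6, 212.4]), np.float64(54.4), np.float64(55.1))]
green [(36, array([335. , 218.5]), np.float64(70.3), np.float64(40.6))]
[ 0.53641982 -0.03084735  0.15258028] [-0.31776836  0.52023099 -0.43480113] 6.9
white [(392, array([468.4, 162.5]), np.float64(49.7), np.float64(54.2)), (368, array([461.2, 199.6]), np.float64(50.6), np.float64(23.4))]
green [(597, array([481.6, 181.7]), np.float64(64.8), np.float64(38.7))]
[ 0.53641982 -0.03084735  0.15258028] [29.  53.4 17.6] [-1.52115513e+01  3.00962530e+01  9.90789632e+01 -4.69318202e-03
  5.09633460e+01 -6.03471122e+01]
```

View pics/w6.png

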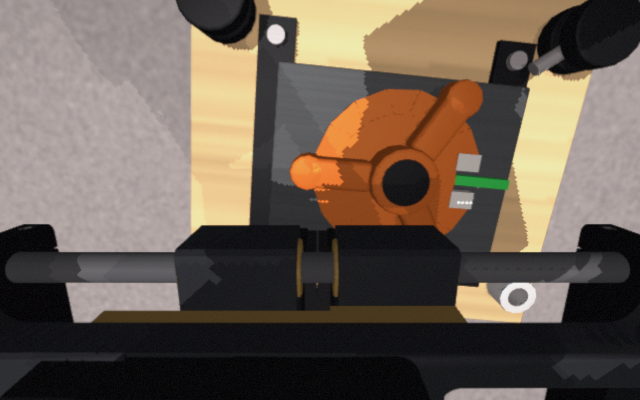

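The notch stayed at the key: the marks are at (468,162) and (461,200) with the key between them, and the hub is at (406,183). Before moving over I'll check the hub's position from this view.

Run:
```python
from h import *
z=np.load("w6.npz");ci={k:z[k] for k in("vertical_fov","cx","cy","k1","position","rotation")}
v=z["im"].max(2)[150:215,375:440];m=(v<60).astype(np.uint8)
n,l,st,ce=cv2.connectedComponentsWithStats(m);i=l[33,31];print(st[i],ce[i]+[375,150]);a=ce[i]+[375,150]
print(plane(ci,*a,.1045))
z1=np.load("w1.npz");c1={k:z1[k] for k in ci}
o1,d1=pix_ray(ci,*a);o2,d2=pix_ray(c1,320.8,97.6)
t=np.linalg.lstsq(np.c_[d1,-d2],o2-o1,rcond=None)[0];print(o1+d1*t[0],o2+d2*t[1])
```

```text
[   8   10   46   46 1674] [405.49283154 182.50059737]
[0.55386295 0.02604743 0.1045    ]
[0.55385481 0.02604598 0.10452449] [0.55380345 0.02658178 0.10453906]
```

Request:
jog_arm([
  {"dp": [10, 18, 0], "turn": [0, 0, 0], "grip": 0},
  {"dp": [20, 36, 0], "turn": [0, 0, 0], "grip": 0},
  {"dp": [29, 53.5, 0], "turn": [0, 0, 0], "grip": 0},
  {"dp": [29, 53.5, 15], "turn": [0, 0, 0], "grip": 0},
  {"dp": [29, 53.5, 25], "turn": [0, 0, 0], "grip": 0},
  {"dp": [29, 53.5, 31], "turn": [0, 0, 0], "grip": 0},
  {"dp": [29, 53.5, 31], "turn": [0, 0, 0], "grip": 0},
  {"dp": [29, 53.5, 31], "turn": [0, 0, 0], "grip": 0},
])

```text
time_s: 7.7
position: [0.5543, 0.0271, 0.1223]
tcp_rot: [[-0.708, 0.706, -0.001], [0.706, 0.708, 0.0], [0.001, -0.0, -1.0]]
force: [0.4, -0.4, 0.4]
opening: 0.007
```

```bash
python3 look.py s7 scene; python3 ang.py s7
```

```text
[0.5546302  0.02703942 0.1226297 ] [ 0.03223069 -0.38556539  0.53066519] 7.75
white [(16, array([330.8, 212.6]), np.float64(55.2), np.float64(27.3)), (15, array([339.6, 212.4]), np.float64(54.4), np.float64(55.1))]
green [(36, array([335. , 218.5]), np.float64(70.3), np.float64(40.6))]
```

View pics/s7.png

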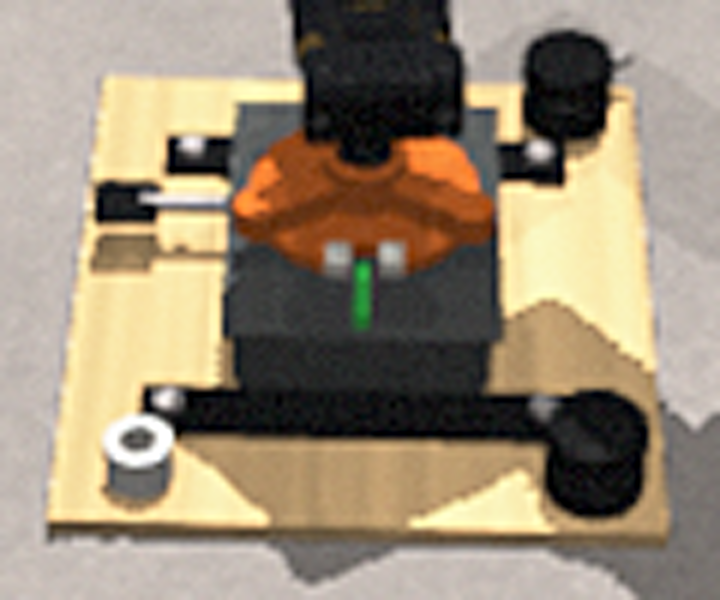

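The two-view hub position is (0.554, 0.026, 0.1045), which matches the stated height. The fingertips are about 7 mm above it, and the notch is still centred on the key. I'll start pressing gently.

Request:
jog_arm([
  {"dp": [0, 0, 3], "turn": [0, 0, 0], "grip": 0},
  {"dp": [0, 0, 5], "turn": [0, 0, 0], "grip": 0},
  {"dp": [0, 0, 6], "turn": [0, 0, 0], "grip": 0},
  {"dp": [0, 0, 7], "turn": [0, 0, 0], "grip": 0},
  {"dp": [0, 0, 8], "turn": [0, 0, 0], "grip": 0},
  {"dp": [0, 0, 9], "turn": [0, 0, 0], "grip": 0},
  {"dp": [0, 0, 10], "turn": [0, 0, 0], "grip": 0},
  {"dp": [0, 0, 10], "turn": [0, 0, 0], "grip": 0},
])

```text
time_s: 8.55
position: [0.5545, 0.0274, 0.1135]
tcp_rot: [[-0.709, 0.705, 0.0], [0.705, 0.709, -0.0], [-0.0, 0.0, -1.0]]
force: [-2.5, -0.2, 6.5]
opening: 0.003
```

Request:
jog_arm([
  {"dp": [0, 0, 1], "turn": [0, 0, 0], "grip": 0},
  {"dp": [0, 0, 2], "turn": [0, 0, 0], "grip": 0},
  {"dp": [0, 0, 3], "turn": [0, 0, 0], "grip": 0},
  {"dp": [0, 0, 4], "turn": [0, 0, 0], "grip": 0},
  {"dp": [0, 0, 5], "turn": [0, 0, 0], "grip": 0},
  {"dp": [0, 0, 5], "turn": [0, 0, 0], "grip": 0},
])

```text
time_s: 9.15
position: [0.5545, 0.0274, 0.1085]
tcp_rot: [[-0.709, 0.705, 0.0], [0.705, 0.709, -0.0], [-0.0, 0.0, -1.0]]
force: [-2.0, -0.9, 6.0]
opening: 0.008
```

Still sliding at about 6 N. I'll go on in small steps until the force rises.

Request:
jog_arm([
  {"dp": [0, 0, 0.5], "turn": [0, 0, 0], "grip": 0},
  {"dp": [0, 0, 1], "turn": [0, 0, 0], "grip": 0},
  {"dp": [0, 0, 1.5], "turn": [0, 0, 0], "grip": 0},
  {"dp": [0, 0, 1.5], "turn": [0, 0, 0], "grip": 0},
])

```text
time_s: 9.55
position: [0.5545, 0.0274, 0.1077]
tcp_rot: [[-0.709, 0.705, 0.001], [0.705, 0.709, -0.0], [-0.001, 0.0, -1.0]]
force: [-2.9, -0.3, 12.1]
opening: 0.007
```

Request:
jog_arm([
  {"dp": [0, 0, 0.5], "turn": [0, 0, 0], "grip": 0},
  {"dp": [0, 0, 1], "turn": [0, 0, 0], "grip": 0},
  {"dp": [0, 0, 1], "turn": [0, 0, 0], "grip": 0},
])

```text
time_s: 9.85
position: [0.5545, 0.0274, 0.1076]
tcp_rot: [[-0.709, 0.705, 0.001], [0.705, 0.709, -0.0], [-0.001, 0.0, -1.0]]
force: [-3.4, -0.0, 17.2]
opening: -0.001
```

The press has stopped firmly at tip height 0.0966 against the expected 0.0965, and the force is rising. I'll come away slowly, move aside and check.

Request:
jog_arm([
  {"dp": [0, 0, -2], "turn": [0, 0, 0], "grip": 0},
  {"dp": [0, 0, -5], "turn": [0, 0, 0], "grip": 0},
  {"dp": [0, 0, -15], "turn": [0, 0, 0], "grip": 0},
  {"dp": [0, 0, -40], "turn": [0, 0, 0], "grip": 0},
  {"dp": [0, 0, -75], "turn": [0, 0, 0], "grip": 0},
  {"dp": [-35, 0, -100], "turn": [0, 0, 0], "grip": 0},
  {"dp": [-75, 0, -110], "turn": [0, 0, 0], "grip": 0},
  {"dp": [-85, 0, -110], "turn": [0, 0, 0], "grip": 0},
  {"dp": [-85, 0, -110], "turn": [0, 0, 0], "grip": 0},
  {"dp": [-85, 0, -110], "turn": [0, 0, 0], "grip": 0},
])

```text
time_s: 10.85
position: [0.6131, -0.0317, 0.214]
tcp_rot: [[-0.709, 0.705, -0.004], [0.705, 0.709, 0.001], [0.004, -0.002, -1.0]]
force: [0.0, -0.6, -0.4]
opening: 0.011
```

```bash
python3 look.py w8 wrist; python3 look.py s8 scene; python3 ang.py w8 .008;python3 ang.py s8 .008
python3 - <<'E'
from h import *
z=np.load("w8.npz");d=z["d"];im=z["im"]
ci={k:z[k] for k in("vertical_fov","cx","cy","k1","position","rotation")}
for n,p,r in(("hub",(.5538,.0265,.0965),.006),("flange",(.5538+.045*np.cos(np.radians(280)),.0265+.045*np.sin(np.radians(280)),.0705),.005)):
    u,v=proj(ci,p);u,v=int(round(u)),int(round(v));q=np.array([atdepth(ci,a,b,float(d[b,a])) for a in range(u-3,u+4) for b in range(v-3,v+4)]);print(n,u,v,np.median(q,0))
E
```

```text
[ 0.61280672 -0.03140873  0.2139059 ] [-1.17165641  0.16938165  0.48837502] 10.9
[ 0.61288958 -0.03125318  0.21397852] [ 0.38830504 -0.11466645  0.12157557] 10.95
white [(265, array([377.8,  88.9]), np.float64(50.0), np.float64(54.0)), (246, array([373.9, 120.8]), np.float64(50.9), np.float64(23.3))]
green [(439, array([394.1, 108. ]), np.float64(64.9), np.float64(38.0))]
white [(17, array([330.6, 214.5]), np.float64(54.9), np.float64(27.0)), (16, array([339.5, 214.5]), np.float64(54.9), np.float64(54.8))]
green [(32, array([335. , 218.8]), np.float64(71.8), np.float64(40.5))]
hub 320 97 [0.55364981 0.02676779 0.0952138 ]
flange 291 142 [ 0.56161179 -0.01752539  0.06886769]
```

View pics/w8.png

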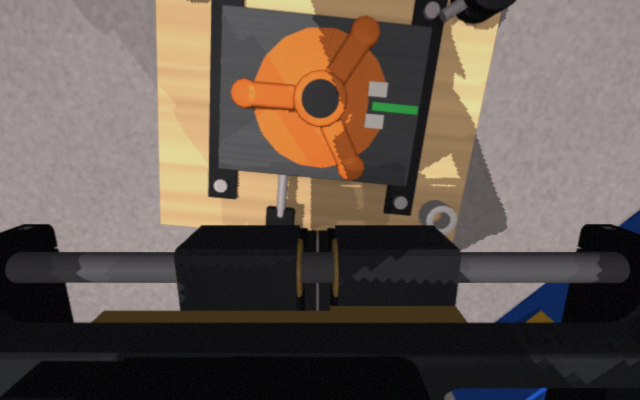

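View pics/s8.png

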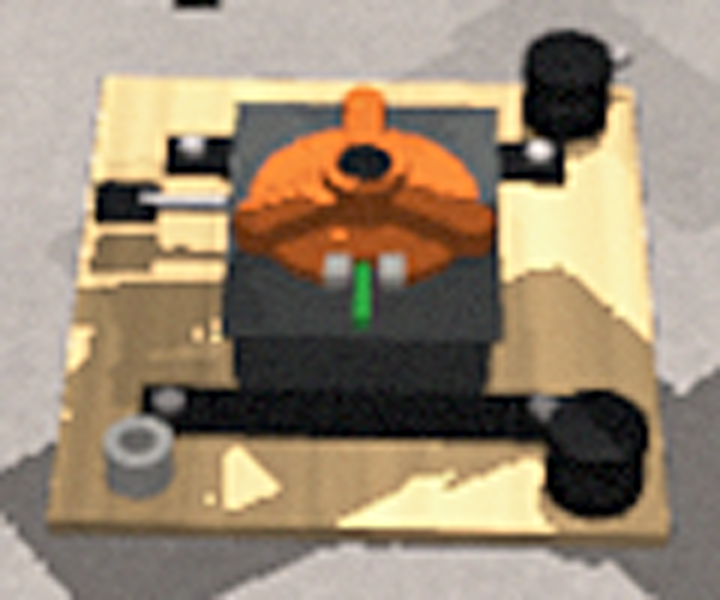

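The wheel is seated: hub depth reads 0.095 and flange depth 0.069, down from 0.1045 and 0.078. The key lies in the notch between the marks at (378,89) and (374,121). The casters and spacer look undisturbed and the arm is clear.

```bash
python3 -c "
from rig import bot;print(bot.hand_in())"
```

```text
the job is handed in; nothing more can be done
None
```

The wheel is seated with its notch over the green key, and I handed the job in at about 11 s. I turned it roughly 68° clockwise, pushing the side of one arm with the shut fingertips. I then backed off, pressed on the hub and came away.

- **Alignment:** before pressing, the notch was within about 0.5 mm of the key. Afterwards the notch and key angles agreed within about 1°, or 1 mm (38.7° against 38.0° from the wrist camera, 40.9° against 40.5° from the scene camera).
- **Seating:** the wheel slid at about 6 N and stopped firmly with the fingertips at 96.6 mm, against the expected 96.5 mm. The peak force I read was about 17 N. Depth readings afterwards put the hub at 95.2 mm and the flange at 68.9 mm, down from about 104.5 mm and 78 mm. Both are 1–2 mm below the expected seated heights, within the calibration error.
- **Surroundings:** the casters and spacer look unmoved in the last scene picture, and the arm ended clear of everything. I did not look again at the driver, spanner, jar and carton, but the arm never came near them at working height.
- **Disagreement:** the wrist and scene cameras differed by 1–2° in absolute angle. No check failed.

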